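Weigh down and clamp a glued toy-truck bed

ROBOT

A 6-joint arm with a two-finger parallel gripper is mounted at the origin on the work surface. World frame = base frame: x ahead of the robot, y to its left, z up, the work surface at z = 0. Lengths are in mm, angles in rad, forces in N, time in s.
With the tool pointing down it reaches from about 325 to 850 mm from the base axis. Payload 15.5 kg.
Tool frame: the origin (TCP) lies between the finger pads; the fingertips stand 14 mm ahead of it and the grasp point (between the pads) lies 5 mm behind it (finger_overhang is the distance from the TCP to the fingertips, in mm); z points along the fingers, y is the line along which they close (so a half turn about z gives the same grasp; the last joint's range is limited). The gripper opens to 91 mm and grips with 3 to 60 N. Pads are 32 mm wide; open, the fingers measure 118 mm over their backs; the gripper's body (76 mm by 178 mm) begins 60 mm behind the grasp point.
Start: joints at [-0.096, 0.494, 1.345, -0, 1.302, -0.096], TCP at [625.001, 0.003, 227.915] pointing down, gripper open.
Joint ranges: [-2.91, 2.91], [-0.82, 2.16], [0.22, 2.67], [-1.22, 4.37], [0.12, 2.79], [-3.08, 3.08]. Speed limits (rad/s): [1.89, 1.89, 2.57, 3.01, 3.01, 3.01].

INTERFACE

Orientations are given as a rotation vector (axis times angle).
In Python, from cell import get_obs, capture, get_calibration, close_job, finger_overhang gives the robot as it stands.
- The arm moves only by the tool drive_tool, never from a script. Its argument "commands" is a list of rows, each a list of 7 numbers: the turn, a rotation vector about the tool's x, y, z in units of 5 degrees (1.0 is 5 degrees), then the shift along the tool's x, y, z in units of 40 mm (1.0 is 40 mm), then the closure, from 0 (fully open) to 1 (shut). In form: [[ax, ay, az, x, y, z, jaw], ...]. A call has 1 to 8 rows; each row is the pose to reach, as a shift and turn from the pose commanded when the call began, along the tool's axes at that moment; what a row does not reach only later rows make up. A row lasts 1/12 s, in which the tool goes at most 41.7 mm and 7.16 degrees, less where a joint would pass 70% of its speed; a pose out of reach is approached as far as the arm can. A call with a gripper value outside its range is refused whole. The fingers move at their own pace and stop on an object; "newtons" is the grip in N (left out, the last holds). Time passes only in rows, so rows that repeat a pose let the fingers close. It gives the time, the measured TCP pose, the force, the opening and the grip force at its end, in the units of the state.
- get_obs(): the state, without advancing time (a new reading comes with each control period).
- capture(name): name is "scene" or "side" or "wrist"; returns (picture, depth): 420x560x3 uint8, blue, green, red; 420x560 float32, mm along the optical axis (not along the pixel's ray), 0 where there is no reading.
- get_calibration(name): a dict with "camera_matrix" (3x3 intrinsics, pixels), "D" ([k1, k2, p1, p2, k3] as OpenCV has them; the pictures are not rectified), "rvec" (rotation vector, rad) and "tvec" (3), from world to camera coordinates, as OpenCV has them. Camera axes: x right, y down, z forward; pixel columns grow to the right and rows downward; lengths in mm; the calibration is good to about 2 mm. A picture is of the moment at which its call begins: read the wrist's pose just before it. get_calibration takes no time and is no camera call; for the wrist camera it gives the pose at the moment of the call.
- close_job(): hands the job in; it is judged then, once.
The state is a dict: "time": time; "qpos": joint angles; "qd": joint speeds; "effort": joint torques, N m; "ee_pos": TCP position; "eef_rot": TCP orientation; "contact_force": force on the tool from outside, world axes, zero at the start; "moment": the same for the moment, N m; "width": opening from 0.0 (shut) to 1.0 (fully open); "gripper_force": force on a finger pad.
Only numpy, scipy, OpenCV 4.12 (cv2) and the standard library are available. Lean on these libraries where they do the work, as an engineer would, in place of code of your own. Each camera call takes 0.05 s, during which the arm holds its last target. There are 200 camera calls.

TASK

The green bed of the toy truck has just been glued: first drop both brass weights into it and let go of them. Then pump the red trigger of the clamp (squeeze it towards the black grip, let it spring back, again) until the orange pad meets the side of the bed, and finish while still squeezing the trigger, with the sprung pad pressed in about half way and the robot holding it there. Never press the pad nearly all the way in, since that crushes the bed; move the jaw only with the trigger, and leave the tools, tyre, tin and paint can where they are.

Things in the scene. Friction and masses are not known exactly. Their poses are not given: they have to be found in the camera images.
- clamp: bar clamp on a fixed plywood board 18 mm thick, 180 mm wide. Origin on the bench under the clamp's axis; x along the axis towards the bed, z up. Along x (mm): board from -228 to 187, grey housing -175 to -75 (top z 80) bearing red trigger (-129 at rest) and fixed black grip (-93); then jaw head and orange pad (axis at z 50), the bed, and a fixed wooden stop, face at 165, top z 72
- grip_top (a point): middle of the top of the fixed black grip, z 138 mm: an upright plate 14 mm thick along the clamp's x, 36 mm wide along y; its upper 58 mm stand free. It does not move
- trigger_top (a point): middle of the top (z 140 mm) of the red trigger: an upright plate 10 mm thick along the clamp's x, 36 mm wide, free above z 84 mm. At rest 36 mm behind the grip, middle to middle. The two plates measure 48 mm over their outer faces at rest and 28 mm fully squeezed: fingers closing along the clamp's x from above can squeeze them together
- trigger (a joint): trigger travel towards the grip: 0 rest, 0.020 m hard stop. Springs back (2 to 4 N). Squeezing takes 5 to 8 N plus the pad's force. Going forward, its pawl catches the next bar tooth (pitch 6 mm) and moves the jaw 1:1: a full stroke advances it 14 to 20 mm. Going back it slips over the teeth; return it nearly to 0 for a full new bite
- jaw (a joint): advance of bar and jaw head towards the bed, 0 (fully back) to 0.09 m. Only 3 N of friction hold it: when the trigger is let go after the pad has pressed on the bed, the jaw falls back until the pad hardly presses or just clears. The pressure lasts only while the trigger is kept squeezed
- pad (a joint): how far the sprung orange pad is pushed back towards the jaw head: 0 (free) to 0.018 m (bottomed). 1.2 N per mm, so this reads the clamping force. Wanted at the end: about 0.009 m (0.0045 to 0.0115 m will do); above 0.014 m (17 N) the bed is crushed
- pad_face (a point): centre of the front face of the orange pad, a disc 34 mm across on the clamp's axis; it starts 25 to 55 mm away from the bed's side
- bed: green open-topped truck bed, loose, 100 mm along its x, 140 along y, 55 tall, walls and floor 6 mm thick, about 0.35 kg; origin at the centre of its underside, axes nearly parallel to the clamp's. It stands on the board between pad and stop, some 2 to 8 mm short of the stop, and may slide up to it when pressed; the pad meets its side at its x = -50 mm
- weight_a: brass weight standing on the bench, upright cylinder 30 mm across and 34 mm tall with a small knob on top (46 mm in all), about 0.2 kg; origin at the centre of its underside
- weight_b: second brass weight, the same as the first
- hammer: hammer lying on the bench at the left. Leave alone
- screwdriver: screwdriver lying on the bench at the left. Leave alone
- paint_can: steel paint can with a blue label, 76 mm across, 90 mm tall, at the right. Leave alone
- tyre: spare black toy tyre, 66 mm across, 22 mm thick, lying flat at the right. Leave alone
- parts_tin: open red tin with two compartments, 110 x 150 x 40 mm, empty, at the right. It is not the truck bed. Leave alone

How it is judged:
By the outcome, as a careful person would: the job done as asked, in the order asked, and still so for the second after the job is handed in, while the arm keeps its last pose, push and grip.
It also fails if it takes over 72 s, if anything falls off the work surface, if the arm or the gripper's body presses on something with over 40 N, if the wrist force passes 120 N, or if a joint passes its speed limit or range.

## Working session

There is one attempt and no reset: what is moved stays moved. The work goes in short steps, Python scripts to look and compute and a tool call to move; the robot and the scene stay as the last step left them, time stands still between calls to the robot, and variables do not carry over. Pictures are saved under pics/ and viewed, at most 10 in all, crops included, and the job is handed in when it is done.

Besides the shell and the picture viewer there is one more tool, called after "Request:" by a JSON object that holds its "method" and its "body", one argument or row to a line. drive_tool: Moves the arm, as the interface text tells. Its arguments: {"type":"object","properties":{"commands":{"type":"array","items":{"type":"array","items":{"type":"number"}}},"newtons":{"type":"number"}},"required":["commands"]}

```bash
mkdir -p pics
python3 - <<'E'
from cell import *
import cv2,numpy as np
print(get_obs(), finger_overhang)
ims=[]
for n in("scene","side"):
    p,d=capture(n); np.savez(f"pics/{n}0.npz",p=p,d=d); c=get_calibration(n); print(n,c)
    cv2.imwrite(f"pics/{n}0.png",p)
E
```

```text
{'time': 0.0, 'qpos': array([-9.55482293e-02,  4.94200723e-01,  1.34611834e+00, -1.83178466e-05,
        1.30248507e+00, -9.54900214e-02]), 'qd': array([ 1.66683173e-04, -1.19349294e-03, -1.32394662e-05, -9.19222223e-04,
       -1.10594827e-03,  7.23361621e-04]), 'effort': array([-1.07322368e-03, -8.78814626e+01, -3.81857479e+01,  7.05250050e-02,
        5.33505273e-02, -1.50444166e-04]), 'ee_pos': array([6.24647051e+02, 8.74924015e-04, 2.27331678e+02]), 'eef_rot': array([-2.22084773e+00, -2.22072927e+00,  1.23217201e-03]), 'contact_force': array([-0.30465144, -0.4885362 , -0.08839581]), 'moment': array([ 0.00969504, -0.01208984, -0.00256927]), 'gripper_force': 0.0, 'width': 0.9927490263768356} 14.0
scene {'camera_matrix': array([[491.28093377,   0.        , 272.0254962 ],
       [  0.        , 491.28093377, 200.02304049],
       [  0.        ,   0.        ,   1.        ]]), 'D': array([0.03746731, 0.        , 0.        , 0.        , 0.        ]), 'rvec': array([ 2.15905322,  1.45476896, -0.46815279]), 'tvec': array([-170.71965707, -325.11332068, 1963.40056944])}
side {'camera_matrix': array([[421.58397647,   0.        , 280.86373817],
       [  0.        , 421.58397647, 209.28611302],
       [  0.        ,   0.        ,   1.        ]]), 'D': array([0.00134247, 0.        , 0.        , 0.        , 0.        ]), 'rvec': array([ 0.87193899, -2.49910305,  1.15112507]), 'tvec': array([388.36304705, 297.6755377 , 951.70580419])}
```

View pics/scene0.png

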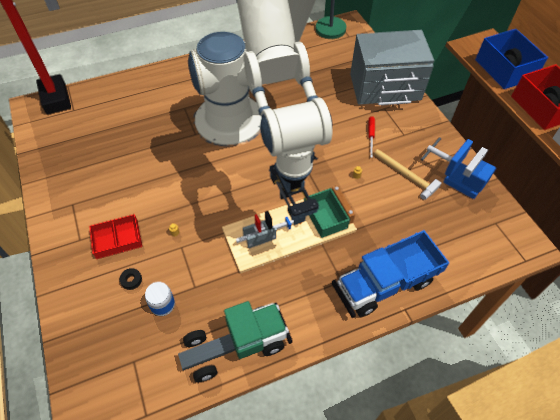

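View pics/side0.png

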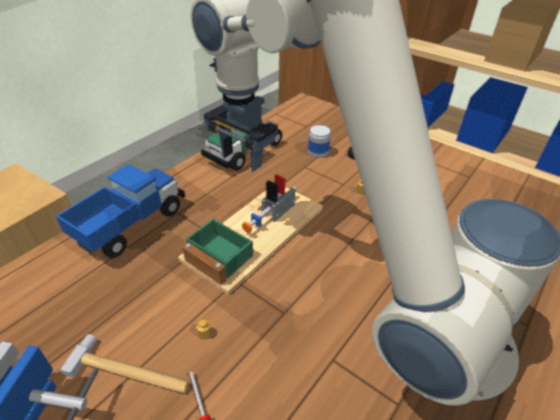

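The scene view shows weights at (357,171) and (173,228), the clamp trigger at (258,222), the grip at (268,220) and the bed at (325,212). The side view shows one weight at (204,328), the other at (361,187), the bed at (218,250) and the trigger at (280,185).

```bash
cat > h.py <<'E'
from cell import *
import cv2,numpy as np
def cloud(d,c):
    K,D=c["camera_matrix"],c["D"]; R=cv2.Rodrigues(c["rvec"])[0]
    v,u=np.mgrid[:420,:560]
    n=cv2.undistortPoints(np.stack([u,v],-1).reshape(-1,1,2).astype(float),K,D).reshape(420,560,2)
    P=np.dstack([n,np.ones((420,560))])*d[...,None]
    return (P-c["tvec"].ravel())@R
E
python3 - <<'E'
from h import *
B={"scene":dict(wl=(340,155,375,188),wr=(160,215,190,242),clamp=(215,180,360,275)),"side":dict(wl=(190,315,220,342),wr=(352,175,366,198),clamp=(175,165,330,290))}
for n in B:
    z=np.load(f"pics/{n}0.npz");p,d=z["p"],z["d"];W=cloud(d,get_calibration(n));hsv=cv2.cvtColor(p,cv2.COLOR_BGR2HSV)
    H,S,V=[hsv[...,i].astype(int) for i in range(3)]
    def rep(name,m,b):
        mm=np.zeros(m.shape,bool);mm[b[1]:b[3],b[0]:b[2]]=1;q=W[m&mm&(d>0)]
        if len(q)<3:print(n,name,len(q));return
        print(n,name,len(q),"lo",np.percentile(q,3,0).round(),"med",np.median(q,0).round(),"hi",np.percentile(q,97,0).round())
        return q
    up=W[...,2]>8
    for w in("wl","wr"):
        q=rep(w,(H>15)&(H<32)&(S>150)&up,B[n][w])
        if q is not None:
            t=q[q[:,2]>q[:,2].max()-8];print("  top",len(t),t.mean(0).round(),q[:,2].max())
    c=B[n]["clamp"]
    q=rep("bed",(H>60)&(H<95)&(S>80),c)
    r=q[q[:,2]>58];rc=cv2.minAreaRect(r[:,:2].astype(np.float32));print("  rim",len(r),rc,np.median(r[:,2]))
    rep("trig",((H<6)|(H>174))&(S>170)&(W[...,2]>95),c)
    q=rep("black",(V<50)&(W[...,2]>100)&(W[...,2]<150),c)
    rep("orange",(H>6)&(H<14)&(S>200)&(W[...,2]>25),c)
    q=rep("board",(W[...,2]>12)&(W[...,2]<24),c);print("  ",cv2.minAreaRect(q[:,:2].astype(np.float32)))
E
```

```text
scene wl 80 lo [440. 323.  12.] med [453. 331.  33.] hi [463. 345.  51.]
  top 17 [450. 335.  48.] 51.83382662863777
scene wr 91 lo [ 425. -358.   11.] med [ 441. -345.   34.] hi [ 449. -332.   48.]
  top 16 [ 434. -346.   46.] 50.174638544260716
scene bed 1194 lo [512.  97.  18.] med [585. 159.  38.] hi [651. 194.  76.]
  rim 357 ((624.4935913085938, 130.18228149414062), (133.99087524414062, 256.33331298828125), 60.4363899230957) 70.06678008811156
scene trig 57 lo [557. -98.  99.] med [575. -96. 133.] hi [590. -91. 144.]
scene black 62 lo [559. -64. 100.] med [581. -60. 131.] hi [590. -54. 140.]
scene orange 0
scene board 3192 lo [ 488. -187.   13.] med [602. -22.  18.] hi [660. 187.  23.]
   ((518.9559326171875, 2.3555908203125), (441.1793518066406, 291.9755859375), 89.90413665771484)
side wl 208 lo [436. 327.   9.] med [443. 342.  35.] hi [457. 352.  47.]
  top 48 [450. 339.  46.] 49.51460511309533
side wr 57 lo [ 425. -338.    9.] med [ 436. -328.   27.] hi [ 446. -324.   42.]
  top 10 [ 438. -331.   40.] 45.012908616257455
side bed 1812 lo [509. 104.  23.] med [585. 132.  43.] hi [646. 197.  75.]
  rim 602 ((578.8828735351562, 75.8597183227539), (140.2917022705078, 250.0027313232422), 0.4783191978931427) 71.01617122935633
side trig 127 lo [554. -91.  99.] med [566. -86. 125.] hi [584. -83. 142.]
side black 131 lo [554. -55. 101.] med [566. -49. 125.] hi [581. -45. 141.]
side orange 34 lo [557.  54.  45.] med [567.  57.  58.] hi [577.  59.  67.]
side board 3432 lo [ 483. -176.   15.] med [527.   9.  19.] hi [658. 224.  23.]
   ((656.8292236328125, 13.518692016601562), (354.2209777832031, 427.58074951171875), 0.4037556052207947)
```

Request:
{"method": "drive_tool", "body": {
  "commands": [
    [0,0,0,1,-0.5,0,0],
    [0,0,0,2,-1,0,0],
    [0,0,0,3,-1.5,0,0],
    [0,0,0,4,-2,0,0],
    [0,0,0,5,-2.5,0,0],
    [0,0,0,6,-3,0,0],
    [0,0,0,6.5,-3.3,0,0],
    [0,0,0,6.5,-3.3,0,0]
  ]
}}

```text
time: 0.77
ee_pos: [489.2, 265.2, 227.8]
eef_rot: [-2.215, -2.225, 0.0]
contact_force: [-0.3, -0.1, 1.3]
width: 1.001
gripper_force: 0.0
```

Run:
```python
from h import *
o=get_obs();print(o["ee_pos"],o["eef_rot"],o["time"]);c=get_calibration("wrist");p,d=capture("wrist");np.savez("pics/w1.npz",p=p,d=d,**c);cv2.imwrite("pics/w1.png",p)
R=cv2.Rodrigues(c["rvec"])[0];print("cam",-R.T@c["tvec"].ravel(),R)
```

```text
[489.21397475 265.23263726 227.7827337 ] [-2.21497780e+00 -2.22491865e+00  3.69922817e-04] 0.7667
cam [489.40165062 344.49502189 383.97406888] [[ 9.99988328e-01  4.62090513e-03 -1.41085185e-03]
 [ 4.83098288e-03 -9.60522185e-01  2.78161454e-01]
 [-6.97968112e-05 -2.78165023e-01 -9.60533297e-01]]
```

View pics/w1.png

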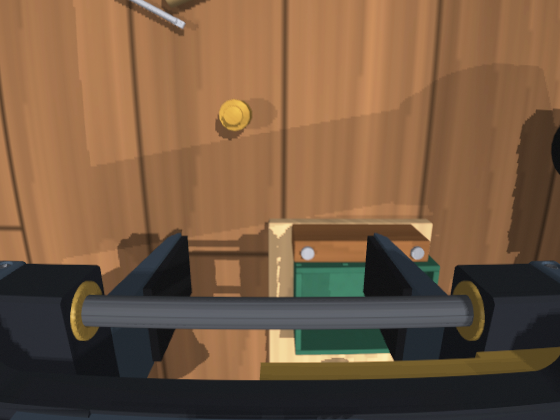

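The wrist view shows the left weight upright at (234,115), and the bed and stop edge at (365,265).

```bash
cat >> h.py <<'E'
def brass(p,d,c,box):
    W=cloud(d,c);hsv=cv2.cvtColor(p,cv2.COLOR_BGR2HSV).astype(int)
    m=(hsv[...,0]>15)&(hsv[...,0]<32)&(hsv[...,1]>150)&(W[...,2]>8)&(d>0)
    k=np.zeros(m.shape,bool);k[box[1]:box[3],box[0]:box[2]]=1
    q=W[m&k];s=q[(q[:,2]>27)&(q[:,2]<38)];t=q[q[:,2]>40]
    print("shoulder",len(s),cv2.minEnclosingCircle(s[:,:2].astype(np.float32)),np.median(s[:,2]),"knob",len(t),t.mean(0),cv2.minEnclosingCircle(t[:,:2].astype(np.float32)))
E
python3 - <<'E'
from h import *
z=np.load("pics/w1.npz");p,d=z["p"],z["d"];brass(p,d,z,(200,90,280,145))
W=cloud(d,z);q=W[215:365,265:440].reshape(-1,3)
hsv=cv2.cvtColor(p,cv2.COLOR_BGR2HSV)[215:365,265:440].reshape(-1,3).astype(int)
g=(hsv[:,0]>60)&(hsv[:,0]<95)&(hsv[:,1]>80)
r=q[g&(q[:,2]>66)&(q[:,2]<80)];print("rim",len(r),r.min(0),r.max(0))
# outer front (stop-side) edge: max y per x
xs=r[:,0];b=[(x,r[(xs>x)&(xs<=x+5),1].max()) for x in range(510,650,5) if ((xs>x)&(xs<=x+5)).sum()>3];print(np.round(b))
b=q[(q[:,2]>14)&(q[:,2]<23)&~g];print("board",b.min(0),b.max(0))
for x in range(500,650,20):
  s=b[(abs(b[:,0]-x)<3)]; print(x,s[:,1].max().round(1) if len(s) else None,end=' ')
E
```

```text
shoulder 469 ((447.90277099609375, 337.7456970214844), 14.807557106018066) 33.9571239983949 knob 290 [447.75083476 337.83500464  44.52726101] ((447.7222900390625, 337.8153076171875), 8.788317680358887)
rim 1772 [506.60147621  98.77090809  66.00012456] [646.39252363 200.52726527  74.63405585]
[[510. 199.]
 [515. 199.]
 [520. 199.]
 [525. 200.]
 [530. 200.]
 [535. 200.]
 [540. 200.]
 [545. 200.]
 [550. 200.]
 [555. 200.]
 [560. 200.]
 [565. 200.]
 [570. 200.]
 [575. 106.]
 [580. 106.]
 [585. 106.]
 [590. 106.]
 [595. 107.]
 [600. 106.]
 [605. 103.]
 [625. 200.]
 [630. 200.]
 [635. 200.]
 [640. 201.]
 [645. 200.]]
board [479.67925243  43.13949247  14.02125421] [659.20685871 226.15774578  22.9864903 ]
500 225.0 520 225.3 540 225.1 560 225.2 580 225.1 600 225.0 620 225.2 640 225.5
```

Request:
{"method": "drive_tool", "body": {
  "commands": [
    [0,0,0,0.9,-0.5,0.5,0],
    [0,0,0,1.8,-1.03,1.2,0],
    [0,0,0,1.8,-1.03,2.2,0],
    [0,0,0,1.8,-1.03,3.2,0],
    [0,0,0,1.8,-1.03,3.2,0],
    [0,0,0,1.8,-1.03,3.2,0]
  ]
}}

```text
time: 1.32
ee_pos: [451.0, 330.7, 98.3]
eef_rot: [-2.221, -2.22, 0.008]
contact_force: [1.0, 0.1, 0.5]
width: 1.001
gripper_force: 0.0
```

Request:
{"method": "drive_tool", "body": {
  "commands": [
    [0,0,0,0.14,-0.1,0.7,0],
    [0,0,0,0.14,-0.1,1.4,0],
    [0,0,0,0.14,-0.1,2.0,0],
    [0,0,0,0.14,-0.1,2.0,0.3],
    [0,0,0,0.14,-0.1,2.0,0.75],
    [0,0,0,0.14,-0.1,2.0,0.75],
    [0,0,0,0.14,-0.1,2.0,0.75],
    [0,0,0,0.14,-0.1,2.0,0.75]
  ],
  "newtons": 20
}}

```text
time: 1.98
ee_pos: [448.9, 338.0, 21.7]
eef_rot: [2.221, 2.221, 0.004]
contact_force: [0.5, 0.8, 0.6]
width: 0.669
gripper_force: 0.0
```

Request:
{"method": "drive_tool", "body": {
  "commands": [
    [0,0,0,0,0,0,0.8],
    [0,0,0,0,0,0,0.8],
    [0,0,0,0,0,0,0.8],
    [0,0,0,0,0,0,0.8],
    [0,0,0,0,0,0,0.8],
    [0,0,0,0,0,0,0.8]
  ]
}}

```text
time: 2.48
ee_pos: [447.7, 337.6, 20.0]
eef_rot: [-2.221, -2.221, 0.0]
contact_force: [-0.9, -0.1, 3.4]
width: 0.321
gripper_force: 20.0
```

Request:
{"method": "drive_tool", "body": {
  "commands": [
    [0,0,0,0,0,-0.7,0.8],
    [0,0,0,0,0,-1.5,0.8],
    [0,0,0,0,0,-2.4,0.8],
    [0,0,0,-0.6,0.5,-3,0.8],
    [0,0,0,-1.4,1.1,-3,0.8],
    [0,0,0,-2.1,1.6,-3,0.8],
    [0,0,0,-2.8,2.1,-3,0.8],
    [0,0,0,-3.5,2.7,-3,0.8]
  ]
}}

```text
time: 3.15
ee_pos: [555.8, 196.1, 139.9]
eef_rot: [-2.221, -2.221, 0.001]
contact_force: [0.4, 1.4, -1.9]
width: 0.317
gripper_force: 20.0
```

Request:
{"method": "drive_tool", "body": {
  "commands": [
    [0,0,0,-0.4,0.4,0,0.8],
    [0,0,0,-0.64,0.52,0,0.8],
    [0,0,0,-0.64,0.52,0,0.8],
    [0,0,0,-0.64,0.52,0.5,0.8],
    [0,0,0,-0.64,0.52,1,0.8],
    [0,0,0,-0.64,0.52,1.5,0.8],
    [0,0,0,-0.64,0.52,1.5,0.8]
  ]
}}

```text
time: 3.73
ee_pos: [573.5, 172.5, 76.6]
eef_rot: [-2.218, -2.22, 0.008]
contact_force: [-0.3, -1.2, -2.3]
width: 0.32
gripper_force: 20.0
```

Request:
{"method": "drive_tool", "body": {
  "commands": [
    [0,0,0,0,0,0.4,0.8],
    [0,0,0,0,0,0.83,0.8],
    [0,0,0,0,0,0.83,0.8],
    [0,0,0,0,0,0.83,0.8],
    [0,0,0,0,0,0.83,0.5],
    [0,0,0,0,0,0.83,0.5],
    [0,0,0,0,0,0.83,0.5],
    [0,0,0,0,0,0.83,0.5]
  ]
}}

```text
time: 4.4
ee_pos: [577.0, 172.1, 47.6]
eef_rot: [2.221, 2.221, 0.002]
contact_force: [-0.8, -0.0, 0.3]
width: 0.497
gripper_force: 0.0
```

Request:
{"method": "drive_tool", "body": {
  "commands": [
    [0,0,0,0,0,-0.5,0.5],
    [0,0,0,0,0,-1.2,0.5],
    [0,0,0,0,0,-2,0.5],
    [0,0,0,0,0,-2.9,0.4],
    [0,0,0,0,0,-3.8,0.2],
    [0,0,0,0,0,-4.6,0],
    [0,0,0,0,0,-4.6,0],
    [0,0,0,0,0,-4.6,0]
  ]
}}

```text
time: 5.07
ee_pos: [577.5, 172.1, 232.9]
eef_rot: [2.22, 2.22, 0.005]
contact_force: [-0.2, -0.3, -1.7]
width: 0.833
gripper_force: 0.0
```

Request:
{"method": "drive_tool", "body": {
  "commands": [
    [0,0,0,-1,0,0,0],
    [0,0,0,-2,0,0,0],
    [0,0,0,-3,0,0,0],
    [0,0,0,-4,0,0,0],
    [0,0,0,-5,0,0,0],
    [0,0,0,-6,0,0,0],
    [0,0,0,-6.8,0,0,0],
    [0,0,0,-6.8,0,0,0]
  ]
}}

```text
time: 5.73
ee_pos: [575.9, -105.3, 229.4]
eef_rot: [-2.226, -2.217, 0.003]
contact_force: [-0.7, -1.2, -0.9]
width: 0.998
gripper_force: 0.0
```

Run:
```python
from h import *
o=get_obs();print(o["ee_pos"],o["eef_rot"],o["time"]);c=get_calibration("wrist");p,d=capture("wrist");np.savez("pics/w2.npz",p=p,d=d,**c);cv2.imwrite("pics/w2.png",p)
```

```text
[ 575.92495851 -105.28082799  229.37575697] [-2.22561093 -2.21664001  0.00291572] 5.7333
```

View pics/w2.png

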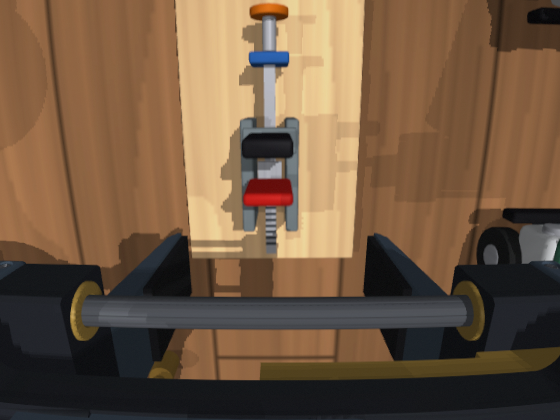

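Request:
{"method": "drive_tool", "body": {
  "commands": [
    [0,0,0,-1,-0.5,0,0],
    [0,0,0,-2,-1,0,0],
    [0,0,0,-3,-1.5,0,0],
    [0,0,0,-4,-2,0,0],
    [0,0,0,-5,-2.5,0,0],
    [0,0,0,-6,-3,0,0],
    [0,0,0,-7,-3.3,0,0],
    [0,0,0,-7,-3.3,0,0]
  ]
}}

```text
time: 6.45
ee_pos: [442.8, -382.9, 229.8]
eef_rot: [-2.223, -2.219, 0.001]
contact_force: [0.5, 1.1, 0.0]
width: 1.0
gripper_force: 0.0
```

Run:
```python
from h import *
o=get_obs();print(o["ee_pos"],o["eef_rot"],o["time"]);c=get_calibration("wrist");p,d=capture("wrist");np.savez("pics/w3.npz",p=p,d=d,**c);cv2.imwrite("pics/w3.png",p)
P=cv2.projectPoints(np.array([[437.,-338,40]]),c["rvec"],c["tvec"],c["camera_matrix"],c["D"])[0].ravel().astype(int);print(P)
brass(p,d,c,(max(P[0]-50,0),max(P[1]-50,0),P[0]+50,P[1]+50))
```

```text
[ 442.79143698 -382.85191939  229.81645122] [-2.22256725e+00 -2.21920676e+00  1.08220826e-03] 6.45
[270 143]
shoulder 419 ((432.6627502441406, -341.6427307128906), 14.73701286315918) 34.00513127948047 knob 283 [ 432.65893876 -341.5119028    44.64054881] ((432.6213073730469, -341.7405700683594), 8.953353881835938)
```

The wrist view shows the trigger top at (268,192), the grip at (268,146) and the pad at (269,11). Weight B is located.

Request:
{"method": "drive_tool", "body": {
  "commands": [
    [0,0,0,0.5,-0.2,0.6,0],
    [0,0,0,0.96,-0.3,1.4,0],
    [0,0,0,0.96,-0.3,2.3,0],
    [0,0,0,0.96,-0.3,3.2,0],
    [0,0,0,0.96,-0.3,4,0],
    [0,0,0,0.96,-0.3,4.7,0],
    [0,0,0,0.96,-0.3,5.27,0],
    [0,0,0,0.96,-0.3,5.27,0]
  ]
}}

```text
time: 7.17
ee_pos: [431.8, -339.2, 16.0]
eef_rot: [-2.217, -2.219, -0.0]
contact_force: [0.1, 0.4, -0.2]
width: 1.003
gripper_force: 0.0
```

Request:
{"method": "drive_tool", "body": {
  "commands": [
    [0,0,0,0,0,0,0.8],
    [0,0,0,0,0,0,0.8],
    [0,0,0,0,0,0,0.8],
    [0,0,0,0,0,0,0.8],
    [0,0,0,0,0,0,0.8],
    [0,0,0,0,0,0,0.8],
    [0,0,0,0,0,0,0.8],
    [0,0,0,0,0,0,0.8]
  ]
}}

```text
time: 7.83
ee_pos: [432.6, -341.7, 20.1]
eef_rot: [2.221, 2.221, -0.0]
contact_force: [0.0, 0.3, 0.3]
width: 0.446
gripper_force: 0.0
```

Run:
```python
from h import *
z=np.load("pics/w2.npz");p,d=z["p"],z["d"];W=cloud(d,z)
hsv=cv2.cvtColor(p,cv2.COLOR_BGR2HSV).astype(int);H,S,V=hsv[...,0],hsv[...,1],hsv[...,2]
u=np.zeros(H.shape,bool);u[:228,170:370]=1
for n,m in dict(red=((H<6)|(H>174))&(S>150),black=(V<60)&(W[...,2]>100),orange=(H>5)&(H<15)&(S>200)&(W[...,2]>28)&(W[...,2]<75),blue=(H>95)&(H<130)&(S>150)).items():
    q=W[m&u&(d>0)]
    if len(q)<3: print(n,len(q));continue
    t=q[q[:,2]>q[:,2].max()-6];print(n,len(q),np.percentile(q,2,0).round(1),np.percentile(q,98,0).round(1),"top",t.mean(0).round(1),t.min(0).round(1),t.max(0).round(1))
b=W[:255,170:370].reshape(-1,3);b=b[(b[:,2]>14)&(b[:,2]<22)]
for y in range(-180,60,40):
    s=b[abs(b[:,1]-y)<4]; print(y,s[:,0].min().round(1),s[:,0].max().round(1))
print(b[:,1].min())
```

```text
red 1216 [552.8 -93.9  83. ] [586.1 -85.7 140.5] top [569.6 -89.6 138.9] [551.8 -94.7 135.5] [586.9 -85.5 141.5]
black 1131 [552.9 -60.5 103.3] [585.9 -47.7 138.7] top [569.2 -54.2 137. ] [551.8 -96.2 133.7] [586.7 -47.6 139.6]
orange 449 [554.8  48.9  48.5] [584.2  56.3  66.9] top [568.9  52.5  64.7] [557.6  49.   61.7] [579.9  56.5  67.7]
blue 508 [553.9   8.9  49.5] [584.8  20.7  67.7] top [569.7  13.5  66. ] [552.9   8.8  63.4] [585.7  18.7  68.8]
-180 479.6 659.3
-140 479.5 659.1
-100 480.1 658.9
-60 479.8 658.9
-20 479.4 658.9
20 479.7 659.4
-184.96106480172813
```

Request:
{"method": "drive_tool", "body": {
  "commands": [
    [0,0,0,0,0,0,0.8],
    [0,0,0,0,0,0,0.8],
    [0,0,0,0,0,0,0.8],
    [0,0,0,0,0,0,0.8],
    [0,0,0,0,0,-0.6,0.8],
    [0,0,0,0,0,-1.4,0.8],
    [0,0,0,0,0,-2.3,0.8],
    [0,0,0,0,0,-3.2,0.8]
  ]
}}

```text
time: 8.5
ee_pos: [432.1, -341.1, 149.0]
eef_rot: [-2.22, -2.22, -0.0]
contact_force: [1.0, -0.7, -3.0]
width: 0.318
gripper_force: 20.0
```

Request:
{"method": "drive_tool", "body": {
  "commands": [
    [0,0,0,0,0,-0.8,0.8],
    [0,0,0,0.8,0.2,-1.2,0.8],
    [0,0,0,1.7,0.5,-1.2,0.8],
    [0,0,0,2.6,0.8,-1.2,0.8],
    [0,0,0,3.5,1.1,-1.2,0.8],
    [0,0,0,4.4,1.4,-1.2,0.8],
    [0,0,0,5.3,1.7,-1.2,0.8],
    [0,0,0,6.2,2,-1.2,0.8]
  ]
}}

```text
time: 9.17
ee_pos: [512.6, -91.7, 195.8]
eef_rot: [-2.221, -2.221, 0.0]
contact_force: [1.4, 0.4, -1.8]
width: 0.324
gripper_force: 20.0
```

Request:
{"method": "drive_tool", "body": {
  "commands": [
    [0,0,0,0.9,0.3,0,0.8],
    [0,0,0,1.8,0.6,0,0.8],
    [0,0,0,2.7,0.9,0,0.8],
    [0,0,0,3.6,1.2,0,0.8],
    [0,0,0,4.5,1.5,0,0.8],
    [0,0,0,5.2,1.6,0,0.8],
    [0,0,0,5.54,1.6,0,0.8],
    [0,0,0,5.54,1.6,0,0.8]
  ]
}}

```text
time: 9.83
ee_pos: [576.2, 130.7, 195.5]
eef_rot: [-2.218, -2.224, 0.0]
contact_force: [-0.2, 0.7, -2.0]
width: 0.322
gripper_force: 20.0
```

Request:
{"method": "drive_tool", "body": {
  "commands": [
    [0,0,0,0,0,0.8,0.8],
    [0,0,0,0,0,1.6,0.8],
    [0,0,0,0,0,2.3,0.8],
    [0,0,0,0,0,2.9,0.8],
    [0,0,0,0,0,3.4,0.8],
    [0,0,0,0,0,3.72,0.8],
    [0,0,0,0,0,3.72,0.8],
    [0,0,0,0,0,3.72,0.8]
  ]
}}

```text
time: 10.5
ee_pos: [576.1, 127.1, 47.0]
eef_rot: [-2.222, -2.22, 0.002]
contact_force: [0.1, 0.2, -1.5]
width: 0.322
gripper_force: 20.0
```

Request:
{"method": "drive_tool", "body": {
  "commands": [
    [0,0,0,0,0,0,0.5],
    [0,0,0,0,0,0,0.5],
    [0,0,0,0,0,0,0.5],
    [0,0,0,0,0,0,0.5],
    [0,0,0,0,0,-0.5,0.5],
    [0,0,0,0,0,-1.3,0.5],
    [0,0,0,0,0,-2.2,0.5],
    [0,0,0,0,0,-3.1,0.3]
  ]
}}

```text
time: 11.17
ee_pos: [576.1, 128.0, 172.7]
eef_rot: [-2.221, -2.221, 0.001]
contact_force: [0.1, 0.4, -0.2]
width: 0.547
gripper_force: 0.0
```

Request:
{"method": "drive_tool", "body": {
  "commands": [
    [0,0,0,0,0,-0.8,0],
    [0,0,0,-0.8,0,-1.5,0],
    [0,0,0,-1.5,0,-1.5,0],
    [0,0,0,-1.5,0,-1.5,0],
    [0,0,0,-1.5,0,-1.5,0]
  ]
}}

```text
time: 11.58
ee_pos: [576.7, 66.9, 231.9]
eef_rot: [2.223, 2.219, 0.001]
contact_force: [-0.3, 0.6, 0.1]
width: 0.909
gripper_force: 0.0
```

Run:
```python
from h import *
c=get_calibration("wrist");p,d=capture("wrist");np.savez("pics/w4.npz",p=p,d=d,**c);s,_=capture("side")
cv2.imwrite("pics/w4.png",np.hstack([p[:240,100:460],cv2.resize(s[150:310,160:340],None,fx=1.5,fy=1.5)]))
```

```text
(no output)
```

View pics/w4.png

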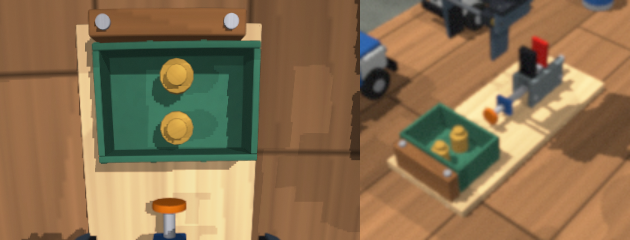

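Both weights stand upright in the bed, at (176,76) and (177,128). The pad is still clear of the bed.

Request:
{"method": "drive_tool", "body": {
  "commands": [
    [0,0,1.4,-0.5,-0.1,0,0],
    [0,0,2.8,-1,-0.18,0,0],
    [0,0,4.2,-1.5,-0.18,0,0],
    [0,0,5.6,-2,-0.18,0,0],
    [0,0,7,-2.6,-0.18,0,0],
    [0,0,8.4,-3.2,-0.18,0,0],
    [0,0,9.8,-3.48,-0.18,0,0],
    [0,0,11,-3.48,-0.18,0,0]
  ]
}}

```text
time: 12.35
ee_pos: [569.4, -72.5, 230.5]
eef_rot: [-3.0, -0.934, 0.001]
contact_force: [-0.2, 0.1, 0.5]
width: 0.995
gripper_force: 0.0
```

Request:
{"method": "drive_tool", "body": {
  "commands": [
    [0,0,1.4,0,0,0,0],
    [0,0,2.8,0,0,0,0],
    [0,0,4.2,0,0,0,0],
    [0,0,5.6,0,0,0,0],
    [0,0,7,0,0,0,0],
    [0,0,7,0,0,0,0],
    [0,0,7,0,0,0,0],
    [0,0,7,0,0,0,0]
  ]
}}

```text
time: 13.02
ee_pos: [569.4, -70.7, 230.8]
eef_rot: [-3.141, -0.008, 0.001]
contact_force: [-0.4, 0.1, 0.1]
width: 0.998
gripper_force: 0.0
```

Run:
```python
from h import *
o=get_obs();print(o["ee_pos"],o["qpos"],cv2.Rodrigues(o["eef_rot"])[0].round(3))
c=get_calibration("wrist");p,d=capture("wrist");W=cloud(d,c)
hsv=cv2.cvtColor(p,cv2.COLOR_BGR2HSV).astype(int);H,S,V=hsv[...,0],hsv[...,1],hsv[...,2]
near=(abs(W[...,0]-569)<30)&(abs(W[...,1]+70)<60)&(d>0)
for n,m in dict(red=((H<6)|(H>174))&(S>150),black=(V<60)&(W[...,2]<150)).items():
    q=W[m&near&(W[...,2]>95)]
    if len(q)>5: print(n,len(q),np.percentile(q,3,0).round(1),np.percentile(q,97,0).round(1))
cv2.imwrite("pics/w5.png",p)
```

```text
[569.35124167 -70.65303162 230.83822778] [-2.27563019e-01  4.18747000e-01  1.47052960e+00  5.10123027e-05
  1.25293071e+00  1.33807809e+00] [[ 1.     0.005 -0.001]
 [ 0.005 -1.     0.   ]
 [-0.001 -0.    -1.   ]]
red 823 [554.6 -94.7  99. ] [587.3 -86.1 140.3]
black 1082 [555.  -62.1 102.4] [587.3 -48.8 138.4]
```

Request:
{"method": "drive_tool", "body": {
  "commands": [
    [0,0,0,0,-0.12,0.8,0],
    [0,0,0,0,-0.23,1.6,0],
    [0,0,0,0,-0.23,2.3,0],
    [0,0,0,0,-0.23,2.8,0],
    [0,0,0,0,-0.23,3.13,0],
    [0,0,0,0,-0.23,3.13,0.15],
    [0,0,0,0,-0.23,3.13,0.22],
    [0,0,0,0,-0.23,3.13,0.22]
  ],
  "newtons": 10
}}

```text
time: 13.73
ee_pos: [570.0, -62.1, 106.9]
eef_rot: [3.141, 0.002, 0.002]
contact_force: [-0.6, -0.4, -0.5]
width: 0.807
gripper_force: 0.0
```

Request:
{"method": "drive_tool", "body": {
  "commands": [
    [0,0,0,0,0,0,0.4],
    [0,0,0,0,0,0,0.4],
    [0,0,0,0,0,0,0.4],
    [0,0,0,0,0,0,0.4],
    [0,0,0,0,0,0,0.4]
  ]
}}

```text
time: 14.15
ee_pos: [570.0, -62.6, 106.6]
eef_rot: [3.141, 0.0, 0.003]
contact_force: [1.3, -5.6, 3.2]
width: 0.6
gripper_force: 2.8
```

```bash
cat >> h.py <<'E'
def st(img=None):
    o=get_obs();print({k:np.round(o[k],2) for k in("time","ee_pos","contact_force","gripper_force")},"w",round(o["width"]*91,2))
    s,d=capture("side");c=get_calibration("side");W=cloud(d,c)
    hsv=cv2.cvtColor(s,cv2.COLOR_BGR2HSV).astype(int);H,S,V=hsv[...,0],hsv[...,1],hsv[...,2]
    near=(abs(W[...,0]-569)<26)&(W[...,1]>-20)&(W[...,1]<110)&(d>0)&(W[...,2]>28)
    for n,m in dict(orange=(H>5)&(H<15)&(S>200)&(W[...,2]<75),blue=(H>100)&(H<130)&(S>150)).items():
        q=W[m&near]
        if len(q)>5: print(n,len(q),np.percentile(q[:,1],[5,50,95]).round(1),q.mean(0).round(1))
    t=((H<6)|(H>174))&(S>150)&(abs(W[...,0]-569)<26)&(abs(W[...,1]+80)<25)&(W[...,2]>95);q=W[t]
    if len(q)>5: print("trig",len(q),np.median(q,0).round(1))
    g=(H>60)&(H<95)&(S>80)&(abs(W[...,0]-577)<85)&(abs(W[...,1]-150)<75)&(W[...,2]>66)&(W[...,2]<78);q=W[g];print("bedrim y",np.percentile(q[:,1],[1,50,99]).round(1))
    if img: cv2.imwrite(f"pics/{img}.png",cv2.resize(s[150:310,160:340],None,fx=3,fy=3))
E
python3 -c "from h import *;st('s6')"
```

```text
{'time': np.float64(14.15), 'ee_pos': array([570.03, -62.57, 106.64]), 'contact_force': array([ 1.25, -5.59,  3.23]), 'gripper_force': np.float64(2.78)} w 54.61
orange 46 [54.2 56.9 58.7] [567.5  56.7  58.1]
blue 41 [14.4 18.3 20.6] [564.9  18.   62.2]
trig 115 [560.8 -80.7 125.6]
bedrim y [102.3 149.2 200. ]
```

Request:
{"method": "drive_tool", "body": {
  "commands": [
    [0,0,0,0,0,0,0.55],
    [0,0,0,0,0,0,0.7],
    [0,0,0,0,0,0,0.7],
    [0,0,0,0,0,0,0.7],
    [0,0,0,0,0,0,0.7],
    [0,0,0,0,0,0,0.7]
  ]
}}

```text
time: 14.7
ee_pos: [570.0, -62.1, 106.6]
eef_rot: [3.141, 0.0, 0.002]
contact_force: [1.5, -0.0, 6.5]
width: 0.304
gripper_force: 10.0
```

```bash
python3 -c "from h import *;st()"
```

```text
{'time': np.float64(14.7), 'ee_pos': array([570.03, -62.06, 106.56]), 'contact_force': array([ 1.52, -0.04,  6.46]), 'gripper_force': np.float64(10.0)} w 27.68
orange 43 [67.9 70.5 73.6] [567.3  70.4  58.2]
blue 42 [28.8 32.2 33.9] [564.9  31.8  62. ]
trig 65 [555.9 -68.2 126.2]
bedrim y [101.2 149.4 199.9]
```

Request:
{"method": "drive_tool", "body": {
  "commands": [
    [0,0,0,0,0,0,0.5],
    [0,0,0,0,0,0,0.2],
    [0,0,0,0,0,0,0.2],
    [0,0,0,0,0,0,0.2],
    [0,0,0,0,0,0,0.2],
    [0,0,0,0,0,0,0.2],
    [0,0,0,0,0,0,0.2]
  ]
}}

```text
time: 15.33
ee_pos: [569.1, -61.8, 105.8]
eef_rot: [-3.141, 0.0, 0.001]
contact_force: [0.2, -0.1, -0.2]
width: 0.779
gripper_force: 0.0
```

```bash
python3 -c "from h import *;st()"
```

```text
{'time': np.float64(15.33), 'ee_pos': array([569.14, -61.85, 105.76]), 'contact_force': array([ 0.18, -0.11, -0.22]), 'gripper_force': np.float64(0.0)} w 70.92
orange 43 [67.5 71.1 72.5] [567.   70.6  58.3]
blue 41 [28.4 32.2 34.8] [564.8  31.9  62.2]
trig 143 [562.1 -86.2 122.7]
bedrim y [101.6 147.9 199.9]
```

Request:
{"method": "drive_tool", "body": {
  "commands": [
    [0,0,0,0,0,0,0.4],
    [0,0,0,0,0,0,0.6],
    [0,0,0,0,0,0,0.7],
    [0,0,0,0,0,0,0.7],
    [0,0,0,0,0,0,0.7],
    [0,0,0,0,0,0,0.7],
    [0,0,0,0,0,0,0.7],
    [0,0,0,0,0,0,0.7]
  ]
}}

```text
time: 16.05
ee_pos: [569.1, -62.1, 105.8]
eef_rot: [-3.141, 0.0, 0.001]
contact_force: [-1.8, -4.5, -3.5]
width: 0.305
gripper_force: 10.0
```

Request:
{"method": "drive_tool", "body": {
  "commands": [
    [0,0,0,0,0,0,0.5],
    [0,0,0,0,0,0,0.2],
    [0,0,0,0,0,0,0.2],
    [0,0,0,0,0,0,0.2],
    [0,0,0,0,0,0,0.2],
    [0,0,0,0,0,0,0.2],
    [0,0,0,0,0,0,0.2]
  ]
}}

```text
time: 16.63
ee_pos: [569.6, -61.9, 106.0]
eef_rot: [-3.141, -0.0, -0.001]
contact_force: [0.4, 0.2, -0.3]
width: 0.781
gripper_force: 0.0
```

```bash
python3 -c "from h import *;st()"
```

```text
{'time': np.float64(16.63), 'ee_pos': array([569.57, -61.88, 106.01]), 'contact_force': array([ 0.36,  0.16, -0.34]), 'gripper_force': np.float64(0.0)} w 71.08
orange 22 [80.2 82.4 84.2] [567.7  82.3  64.1]
blue 43 [39.9 44.1 46.3] [565.1  43.7  62.2]
trig 144 [562.9 -86.4 123.3]
bedrim y [101.8 148.3 199.8]
```

Request:
{"method": "drive_tool", "body": {
  "commands": [
    [0,0,0,0,0,0,0.4],
    [0,0,0,0,0,0,0.5],
    [0,0,0,0,0,0,0.6],
    [0,0,0,0,0,0,0.6],
    [0,0,0,0,0,0,0.6],
    [0,0,0,0,0,0,0.6],
    [0,0,0,0,0,0,0.6]
  ]
}}

```text
time: 17.27
ee_pos: [569.6, -62.5, 106.0]
eef_rot: [3.141, 0.0, 0.001]
contact_force: [-0.3, -6.7, 0.5]
width: 0.4
gripper_force: 3.3
```

```bash
python3 -c "from h import *;st()"
```

```text
{'time': np.float64(17.27), 'ee_pos': array([569.55, -62.51, 105.99]), 'contact_force': array([-0.3 , -6.65,  0.48]), 'gripper_force': np.float64(3.26)} w 36.42
orange 6 [85.  86.7 89.5] [568.5  87.1  66.2]
blue 39 [46.6 51.3 53.4] [564.1  50.9  62.4]
trig 78 [556.8 -71.2 123.3]
bedrim y [101.9 146.6 199.6]
```

Request:
{"method": "drive_tool", "body": {
  "commands": [
    [0,0,0,0,0,0,0.7],
    [0,0,0,0,0,0,0.7],
    [0,0,0,0,0,0,0.7],
    [0,0,0,0,0,0,0.7],
    [0,0,0,0,0,0,0.7]
  ]
}}

```text
time: 17.73
ee_pos: [569.5, -62.1, 106.0]
eef_rot: [3.141, 0.0, 0.0]
contact_force: [2.2, -2.7, 1.0]
width: 0.304
gripper_force: 10.0
```

```bash
python3 -c "from h import *;st()"
```

```text
{'time': np.float64(17.73), 'ee_pos': array([569.54, -62.07, 105.97]), 'contact_force': array([ 2.23, -2.67,  1.01]), 'gripper_force': np.float64(10.0)} w 27.67
blue 43 [51.8 56.1 58.1] [565.2  55.6  61.9]
trig 64 [555.7 -66.9 124.7]
bedrim y [102.2 148.8 199.9]
```

Request:
{"method": "drive_tool", "body": {
  "commands": [
    [0,0,0,0,0,0,0.5],
    [0,0,0,0,0,0,0.2],
    [0,0,0,0,0,0,0.2],
    [0,0,0,0,0,0,0.2],
    [0,0,0,0,0,0,0.2],
    [0,0,0,0,0,0,0.2],
    [0,0,0,0,0,0,0.2]
  ]
}}

```text
time: 18.37
ee_pos: [569.2, -61.8, 105.8]
eef_rot: [-3.141, 0.0, 0.001]
contact_force: [0.2, -0.2, -0.4]
width: 0.778
gripper_force: 0.0
```

Request:
{"method": "drive_tool", "body": {
  "commands": [
    [0,0,0,0,0,0,0.4],
    [0,0,0,0,0,0,0.5],
    [0,0,0,0,0,0,0.5],
    [0,0,0,0,0,0,0.5],
    [0,0,0,0,0,0,0.5],
    [0,0,0,0,0,0,0.5]
  ]
}}

```text
time: 18.87
ee_pos: [569.1, -62.4, 105.8]
eef_rot: [3.141, 0.0, -0.001]
contact_force: [-1.6, -6.0, -0.8]
width: 0.499
gripper_force: 3.0
```

```bash
python3 -c "from h import *;st()"
```

```text
{'time': np.float64(18.87), 'ee_pos': array([569.11, -62.4 , 105.78]), 'contact_force': array([-1.58, -6.04, -0.76]), 'gripper_force': np.float64(3.04)} w 45.4
blue 41 [53.3 58.7 61. ] [564.9  57.9  61.3]
trig 93 [557.6 -76.1 124.4]
bedrim y [101.1 148.8 199.9]
```

Request:
{"method": "drive_tool", "body": {
  "commands": [
    [0,0,0,0,0,0,0.55],
    [0,0,0,0,0,0,0.6],
    [0,0,0,0,0,0,0.6],
    [0,0,0,0,0,0,0.6],
    [0,0,0,0,0,0,0.6]
  ]
}}

```text
time: 19.33
ee_pos: [569.2, -62.8, 105.8]
eef_rot: [3.141, 0.0, -0.001]
contact_force: [-1.4, -9.1, -1.4]
width: 0.398
gripper_force: 4.7
```

```bash
python3 -c "from h import *;st('s7')"
```

```text
{'time': np.float64(19.33), 'ee_pos': array([569.16, -62.75, 105.79]), 'contact_force': array([-1.42, -9.14, -1.43]), 'gripper_force': np.float64(4.71)} w 36.18
blue 40 [59.  62.2 64.7] [563.3  61.9  61.5]
trig 78 [556.6 -72.  125. ]
bedrim y [101.6 146.3 199.7]
```

Request:
{"method": "drive_tool", "body": {
  "commands": [
    [0,0,0,0,0,0,0.64],
    [0,0,0,0,0,0,0.67],
    [0,0,0,0,0,0,0.67],
    [0,0,0,0,0,0,0.67],
    [0,0,0,0,0,0,0.67]
  ]
}}

```text
time: 19.8
ee_pos: [569.2, -62.9, 105.8]
eef_rot: [3.14, 0.0, -0.001]
contact_force: [-2.4, -11.5, -2.8]
width: 0.329
gripper_force: 5.6
```

```bash
python3 -c "from h import *;st('s8')"
```

```text
{'time': np.float64(19.8), 'ee_pos': array([569.17, -62.95, 105.8 ]), 'contact_force': array([ -2.43, -11.55,  -2.79]), 'gripper_force': np.float64(5.61)} w 29.98
blue 39 [60.6 65.  66.4] [565.1  64.3  61.7]
trig 74 [555.9 -68.7 123.1]
bedrim y [103.5 145.8 201. ]
```

Request:
{"method": "drive_tool", "body": {
  "commands": [
    [0,0,0,0,0,0,0.5],
    [0,0,0,0,0,0,0.2],
    [0,0,0,0,0,0,0.2],
    [0,0,0,0,0,0,0.2],
    [0,0,0,0,0,0,0.2],
    [0,0,0,0,0,0,0.2],
    [0,0,0,0,0,0,0.2]
  ]
}}

```text
time: 20.43
ee_pos: [569.6, -61.8, 106.0]
eef_rot: [-3.141, 0.0, -0.0]
contact_force: [-1.1, -0.2, -0.6]
width: 0.79
gripper_force: 0.0
```

Request:
{"method": "drive_tool", "body": {
  "commands": [
    [0,0,0,0,0,0,0.4],
    [0,0,0,0,0,0,0.5],
    [0,0,0,0,0,0,0.5],
    [0,0,0,0,0,0,0.5],
    [0,0,0,0,0,0,0.5],
    [0,0,0,0,0,0,0.5]
  ]
}}

```text
time: 20.93
ee_pos: [569.6, -63.1, 106.0]
eef_rot: [3.14, 0.0, 0.0]
contact_force: [-0.2, -11.9, -1.7]
width: 0.5
gripper_force: 5.9
```

```bash
python3 -c "from h import *;st()"
```

```text
{'time': np.float64(20.93), 'ee_pos': array([569.56, -63.09, 105.97]), 'contact_force': array([ -0.25, -11.93,  -1.74]), 'gripper_force': np.float64(5.89)} w 45.53
blue 41 [65.2 69.  71.2] [564.4  68.7  62.1]
trig 94 [557.8 -76.2 123.5]
bedrim y [105.  136.3 201.3]
```

Request:
{"method": "drive_tool", "body": {
  "commands": [
    [0,0,0,0,0,0,0.54],
    [0,0,0,0,0,0,0.56],
    [0,0,0,0,0,0,0.56],
    [0,0,0,0,0,0,0.56],
    [0,0,0,0,0,0,0.56]
  ]
}}

```text
time: 21.4
ee_pos: [569.5, -63.4, 106.0]
eef_rot: [3.14, 0.0, 0.0]
contact_force: [0.2, -14.9, -2.1]
width: 0.441
gripper_force: 7.2
```

```bash
python3 -c "from h import *;st()"
```

```text
{'time': np.float64(21.4), 'ee_pos': array([569.54, -63.39, 105.97]), 'contact_force': array([  0.16, -14.95,  -2.12]), 'gripper_force': np.float64(7.18)} w 40.16
blue 36 [67.2 71.6 73.8] [563.6  71.   62.2]
trig 88 [557.2 -74.3 122.9]
bedrim y [105.7 138.7 201.3]
```

Request:
{"method": "drive_tool", "body": {
  "commands": [
    [0,0,0,0,0,0,0.57],
    [0,0,0,0,0,0,0.58],
    [0,0,0,0,0,0,0.58],
    [0,0,0,0,0,0,0.58],
    [0,0,0,0,0,0,0.58],
    [0,0,0,0,0,0,0.58],
    [0,0,0,0,0,0,0.58],
    [0,0,0,0,0,0,0.58]
  ]
}}

```text
time: 22.12
ee_pos: [569.6, -63.5, 106.0]
eef_rot: [3.139, 0.0, 0.001]
contact_force: [-1.3, -14.4, -1.8]
width: 0.422
gripper_force: 7.7
```

```bash
python3 -c "
from h import *;st('s9')
p,d=capture('wrist');s=cv2.imread('pics/s9.png');cv2.imwrite('pics/f.png',np.hstack([cv2.resize(p,(400,300)),s[:300,:400]]))"
```

```text
{'time': np.float64(22.12), 'ee_pos': array([569.58, -63.52, 105.97]), 'contact_force': array([ -1.32, -14.39,  -1.83]), 'gripper_force': np.float64(7.69)} w 38.41
blue 36 [68.6 71.8 74.6] [564.5  71.8  62.6]
trig 87 [557.4 -73.4 123.8]
bedrim y [105.3 135.5 201.2]
```

View pics/f.png

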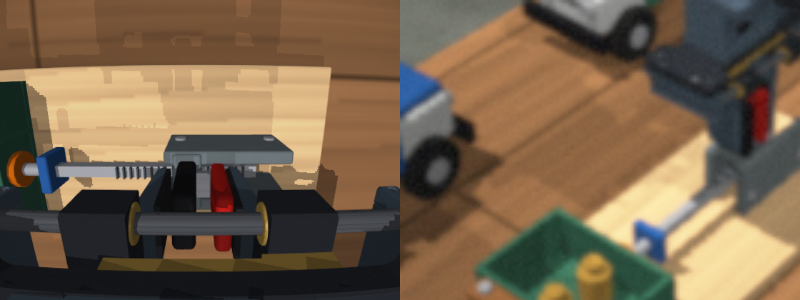

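The wrist view shows the pad at (18,168) against the bed wall and the blue jaw head at (52,168), so pad compression can be measured directly.

Run:
```python
from h import *
def m(p,d,c):
    W=cloud(d,c);hsv=cv2.cvtColor(p,cv2.COLOR_BGR2HSV).astype(int);H,S=hsv[...,0],hsv[...,1]
    n=(abs(W[...,0]-569)<22)&(W[...,1]>0)&(W[...,1]<115)&(d>0)
    for k,t in dict(o=(H>4)&(H<16)&(S>190)&(W[...,2]>28)&(W[...,2]<75),b=(H>100)&(H<130)&(S>150)&(W[...,2]>28)).items():
        q=W[t&n&(W[...,2]>55)]; print(k,len(q),np.percentile(q[:,1],[3,50,97]).round(1),q.mean(0).round(1))
z=np.load("pics/w2.npz");m(z["p"],z["d"],z)
z=np.load("pics/w4.npz");m(z["p"],z["d"],z)
c=get_calibration("wrist");p,d=capture("wrist");m(p,d,c);o=get_obs();print(o["gripper_force"],o["contact_force"])
```

```text
o 407 [49.  52.  56.3] [569.4  52.1  62.6]
b 486 [ 8.9 13.5 17.8] [569.7  13.3  65.6]
o 280 [50.6 54.7 56.9] [569.5  54.4  62.3]
b 365 [11.8 17.  18.9] [569.3  16.2  64.4]
o 846 [ 94.6  96.3 102.2] [571.3  97.2  61.5]
b 1262 [62.3 64.4 71.5] [570.9  65.5  63.7]
7.686203420162201 [ -1.90868348 -15.45371878  -2.07147971]
```

```bash
python3 -c "
from cell import *
print(close_job())"
```

```text
the job is handed in; nothing more can be done
None
```

Both weights stand in the green bed. The job was handed in with the trigger held squeezed and the pad pressed in about 8 mm, a figure the camera measurement and the trigger force agree on. Only the gripper finger behind the trigger is pushing, with the arm bracing it; the other finger hangs about 4 mm clear of the black grip.

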